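Build up a cell stack: separator sheet, then the next plate, behind a sprung stop

ROBOT

A 6-joint arm with a two-finger parallel gripper is mounted at the origin on a cart in front of the work surface, level with it; the furniture and walls round the work are solid. World frame = base frame: x ahead of the robot, y to its left, z up, the work surface at z = 0. Lengths are in m, angles in rad, forces in N, time in s.
With the tool pointing down it reaches from about 0.225 to 0.875 m from the base axis. Payload 3.4 kg.
Tool frame: the origin (TCP) lies at the very end of the fingers, on their centre line; the grasp point (between the pads) lies 19 mm behind it; z points along the fingers, y is the direction in which the jaws open and shut (so a half turn about z gives the same grasp; the last joint's range is limited). The gripper opens to 85 mm and grips with 20 to 120 N. Pads are 22 mm wide; open, the fingers measure 114 mm over their backs; the gripper's body (76 mm by 85 mm) begins 54 mm behind the grasp point. The pads swing forward as they close: fully open they stand 13 mm farther back than shut.
Start: joints at [1.078, 0.276, 1.505, -0, 1.361, -0.121], TCP at [0.209, 0.536, 0.231] pointing down, gripper open.
Joint ranges: [-2.89, 2.89], [-0.75, 2.08], [0.22, 2.7], [-1.18, 4.32], [0.11, 2.71], [-2.7, 2.7]. Speed limits (rad/s): [2.57, 2.57, 3.14, 3.14, 3.14, 3.14].

INTERFACE

Orientations are given as a unit quaternion [w, x, y, z].
In Python, from rig import get_state, get_image, camera_model, sign_off gives the robot as it stands. The module is installed in compiled form; this text tells all that it offers.
- The arm moves only by the tool drive_tool, never from a script. Its argument "motion" is text: rows parted by semicolons, each of 7 numbers parted by spaces: the turn, a rotation vector about the tool's x, y, z in degrees, then the shift along the tool's x, y, z in m, then the opening in per cent of the stroke, from 0 (shut) to 100 (fully open). In form: wx wy wz tx ty tz hand; .... A call has 1 to 12 rows; each row shifts and turns the pose as measured when the row begins, along the tool's axes as they then stand; what a row does not reach is not made up. A row lasts 1/8 s, in which the tool goes at most 62.5 mm and 10.7 degrees, less where a joint would pass 70% of its speed; a pose out of reach is approached as far as the arm can. A call is refused whole if a number of a shift passes 0.0625 or a number of a turn 10.7, either way. A call with a gripper value outside its range is refused whole. The fingers move at their own pace and stop on an object; "newtons" is the grip in N (left out, the last holds). Time passes only in rows, so rows that do not move let the fingers close. It gives the time, the measured TCP pose, the force and the opening at its end, in the units of the state.
- get_state(): the state, without advancing time (a new reading comes with each control period).
- get_image(name): name is "scene" or "top" or "wrist"; returns (picture, depth): 420x560x3 uint8, red, green, blue; 420x560 float32, m along the optical axis (not along the pixel's ray), 0 where there is no reading.
- camera_model(name): a dict with "camera_matrix" (3x3 intrinsics, pixels), "cam_to_world" (4x4, takes a point from camera to world coordinates); the wrist camera has in their place "T_tool_cam" (4x4, takes a point from camera to tool coordinates, whose origin is the TCP and whose axes are the flange's). Camera axes: x right, y up, looking along -z (the intrinsics and any distortion apply to the point x, -y, -z); pixel columns grow to the right and rows downward; lengths in m; the calibration is good to about 2 mm. The wrist camera is an equidistant fisheye: a pixel r from the principal point sees the ray r / f radians off the axis. A picture is of the moment at which its call begins: read the wrist's pose just before it. camera_model takes no time and is no camera call.
- sign_off(): hands the job in, once; it reports no verdict.
The state is a dict: "clock": time; "qpos": joint angles; "qd": joint speeds; "effort": joint torques, N m; "position": TCP position; "ee_rot": TCP orientation; "contact_force": force on the tool from outside, world axes, zero at the start; "moment": the same for the moment, N m; "width": finger opening in m.
Only numpy, scipy, OpenCV 4.12 (cv2) and the standard library are available. Lean on these libraries where they do the work, as an engineer would, in place of code of your own. Each camera call takes 0.05 s, during which the arm holds its last target.

TASK

Build up the test-cell stack in the cradle: slide the white separator sheet along the loading ledge, without lifting it off, against the sprung stop until its rear edge slips in behind the ledge's lip, and press it down flat on the lower plate. Then lay the steel plate with the grip rib squarely on top of it, pressing the stop back with the plate's end so that it too goes down flat between lip and stop; press it fully home and let go. Never drive the sprung stop all the way back, and leave the petri dish, tube rack and timer where they are.

Things in the scene. Friction and masses are not known exactly. Their poses are not given: they have to be found in the camera images.
- cradle: stacking cradle, fixed to the bench, grey base 124 x 350 mm with aluminium parts. Origin: on the bench top, under the middle of the lip; x across, y along the cradle (world y within 0.2 rad). From the lip (y = 0) the loading ledge runs to y = +160 mm: flat, 112 mm wide, no side walls, top at z = 31 mm. The nest lies on the -y side
- lip (a point): middle of the lip, the edge where the ledge's top (31 mm above the bench) ends over the nest; axes as the cradle's. A finger notch, 60 mm wide (x = +-30 mm) and open toward the nest, is cut into the ledge here, from y = 0 to +42 mm, down to z = 10 mm, so that fingers can follow the sheet's rear edge past the lip and push it down
- nest (a point): centre of the top of the lower steel plate (90 x 120 mm, fixed in the nest from lip to y = -120 mm), 22 mm above the bench; axes as the cradle's. Guide walls, inner faces 95 mm apart, top at z = 44 mm, stand along the nest from cradle y = -23 to -113 mm; from there lead-ins flare out to y = +17 mm, about 116 mm apart
- stop (a joint): sprung stop, a black bar 80 mm wide across the nest's far end, z = 23.5 to 50 mm: 0 at rest (face at cradle y = -114 mm, so the gap to the lip is shorter than sheet and plate), grows as it is pressed back to -y; end of travel 0.024 m, keep below 0.021. 3 N starts it, 0.25 N more per mm; springs back
- separator_center (a point): centre of the white rigid separator sheet, 90 (x) x 120 (y) x 6 mm, 0.09 kg; starts on the ledge, askew. Pushed over the lip it tips on to the lower plate, 9 mm below, and slips behind the lip once the stop is pressed back over 6 mm; friction can hold its rear edge up: press it down, 10 N; home: cradle x = 0, y = -60, z = 25 mm
- next_plate_center (a point): centre of the steel plate proper, 90 (x) x 122 (y) x 12 mm, 0.32 kg, flat on the bench. A black grip rib stands on its middle: 16 (x) x 70 (y) mm, from 6 to 40 mm above this point. Either end may lead. Home on the sheet: cradle x = 0, y = -61, z = 34 mm, underside 3 mm below the ledge's top; goes down with the stop pressed back over 8 mm, pinched likewise
- petri: petri dish, 62 mm across, 16 mm high, loose bystander; origin at its underside's centre
- rack: blue micro tube rack, 66 x 105 x 33 mm, loose bystander; origin at its underside's centre
- timer: white lab timer, 62 x 68 x 20 mm, loose bystander; origin at its underside's centre

How it is judged:
On the way, in this order (a step that is already met when the one before it is completed fails the run):
1. the separator sheet lies flat on the lower plate, between lip and stop (x of separator_center in the frame of cradle between -0.004 and 0.004 m and y of separator_center in the frame of cradle between -0.0655 and -0.0555 m and z of separator_center in the frame of cradle between 0.023 and 0.027 m and angle between separator_center's own z axis and vertical below 0.04 rad and angle between the y axis of separator_center and the y axis of cradle, either way round below 0.06 rad), for 0.2 s.
2. the next plate lies flat on the separator sheet, between lip and stop (all of step 1 and x of next_plate_center in the frame of cradle between -0.004 and 0.004 m and y of next_plate_center in the frame of cradle between -0.066 and -0.056 m and z of next_plate_center in the frame of cradle between 0.032 and 0.036 m and angle between next_plate_center's own z axis and vertical below 0.04 rad and angle between the y axis of next_plate_center and the y axis of cradle, either way round below 0.06 rad), for 0.2 s.
At the end, for the whole second after the job is handed in: Sheet flat on the lower plate and next plate flat on the sheet, both between lip and stop: centres within 4 mm across, 5 mm along, 2 mm in height of home; tilt under 0.04 rad, yaw within 0.06 rad of the cradle; at rest; the stop bears on the stack, pressed 4 to 14 mm (all of step 2 and linear speed of each of separator, next_plate below 0.02 m/s and value of joint stop between 0.004 and 0.014 m); the robot touches nothing.
It fails at once if the sprung stop is driven to the end of its travel (past 21 mm) (value of joint stop above 0.021 m).
It fails at once if the separator sheet is lifted off the cradle (z of separator_center in the frame of cradle above 0.055 m).
It fails at once if a bystander is moved more than 15 mm (distance of any of petri, rack, timer from where it was at the start of the episode above 0.015 m).
It also fails if it takes over 72 s, if anything falls off the work surface, if the arm or the gripper's body presses on something with over 40 N, if the wrist force passes 120 N, or if a joint passes its speed limit or range.

## Working session

There is one attempt and no reset: what is moved stays moved. The work goes in short steps, Python scripts to look and compute and a tool call to move; the robot and the scene stay as the last step left them, time stands still between calls to the robot, and variables do not carry over. Pictures are saved under pics/ and viewed, and the job is handed in when it is done.

Besides the shell and the picture viewer there is one more tool, called in YAML: its name, and indented under it one key for each argument. drive_tool: Moves the arm, as the interface text tells. Its arguments: {"type":"object","properties":{"motion":{"type":"string"},"newtons":{"type":"number"}},"required":["motion"]}

```bash
mkdir -p pics; ls; python3 - <<'E'
from rig import *
import cv2,numpy as np
s=get_state();print(s)
for n in("scene","top","wrist"):
    im,d=get_image(n);cv2.imwrite(f"pics/a_{n}.png",im[:,:,::-1]);np.savez(f"pics/a_{n}.npz",im=im,d=d)
    print(n,{k:np.round(v,4) if not isinstance(v,str) else v for k,v in camera_model(n).items()})
E
```

```text
pics
{'clock': 0.0, 'qpos': array([ 1.07801375e+00,  2.76601469e-01,  1.50613784e+00,  2.23914301e-06,
        1.36070836e+00, -1.21002308e-01]), 'qd': array([ 0.00092083, -0.00037968,  0.00028022, -0.00216003, -0.00144898,
        0.00123504]), 'effort': array([ 7.38936578e-04, -4.16780806e+01, -2.45818645e+01, -1.46870275e-04,
        1.08785561e-02,  5.27793446e-06]), 'position': array([0.20863422, 0.53524163, 0.23043415]), 'ee_rot': array([-2.81242705e-04,  1.84821557e-01,  9.82771658e-01, -8.83844597e-04]), 'contact_force': array([-0.27050665, -0.18858258, -0.03859283]), 'moment': array([ 0.03706213, -0.00045887, -0.00209855]), 'width': 0.08524144907274271}
scene {'camera_matrix': array([[528.5844,   0.    , 272.6789],
       [  0.    , 528.5844, 201.7088],
       [  0.    ,   0.    ,   1.    ]]), 'cam_to_world': array([[-0.7483,  0.3006, -0.5913, -0.5114],
       [-0.663 , -0.3089,  0.682 ,  1.208 ],
       [ 0.0224,  0.9023,  0.4304,  0.7961],
       [ 0.    ,  0.    ,  0.    ,  1.    ]])}
top {'camera_matrix': array([[527.7574,   0.    , 278.1126],
       [  0.    , 527.7574, 209.3725],
       [  0.    ,   0.    ,   1.    ]]), 'cam_to_world': array([[ 0.1574,  0.9592, -0.235 ,  0.1466],
       [-0.9875,  0.154 , -0.0325, -0.0244],
       [ 0.005 ,  0.2372,  0.9715,  1.4489],
       [ 0.    ,  0.    ,  0.    ,  1.    ]])}
wrist {'camera_matrix': array([[325.1923,   0.    , 273.4591],
       [  0.    , 325.1923, 207.7276],
       [  0.    ,   0.    ,   1.    ]]), 'T_tool_cam': array([[-2.100e-03,  9.486e-01,  3.165e-01,  8.110e-02],
       [ 1.000e+00,  1.800e-03,  1.100e-03, -5.000e-04],
       [ 4.000e-04,  3.165e-01, -9.486e-01, -1.422e-01],
       [ 0.000e+00,  0.000e+00,  0.000e+00,  1.000e+00]])}
```

View pics/a_scene.png

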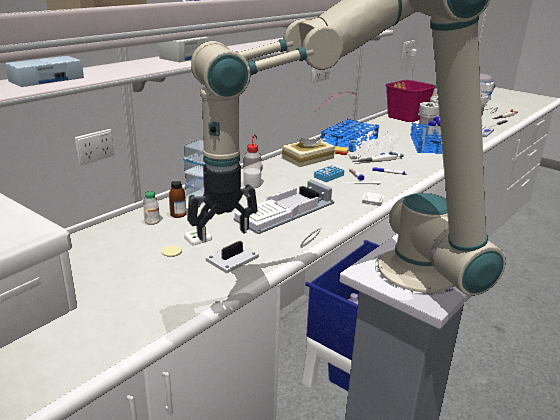

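View pics/a_top.png

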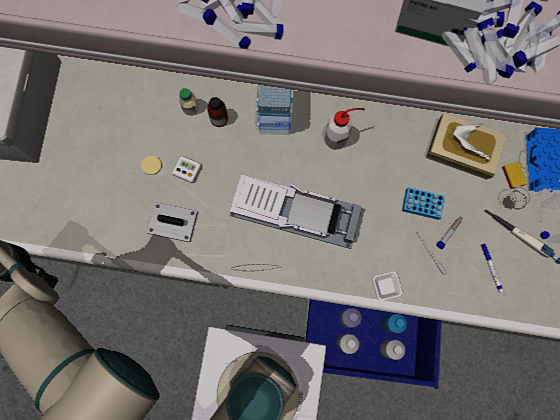

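View pics/a_wrist.png

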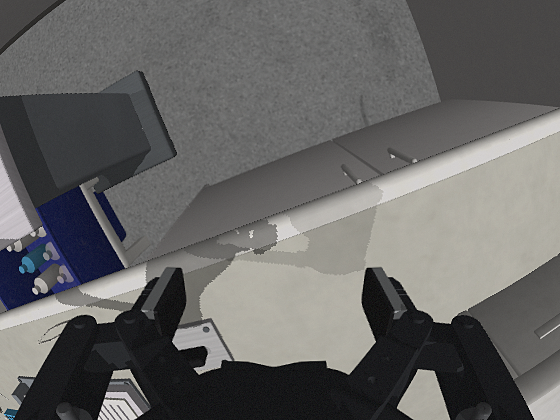

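```bash
python3 - <<'E'
import cv2
a=cv2.imread("pics/a_top.png")[130:270,120:400];cv2.imwrite("pics/b.png",cv2.resize(a,(800,400),interpolation=cv2.INTER_CUBIC))
a=cv2.imread("pics/a_scene.png")[160:290,150:350];cv2.imwrite("pics/c.png",cv2.resize(a,(800,520),interpolation=cv2.INTER_CUBIC))
E
```

```text
(no output)
```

View pics/b.png

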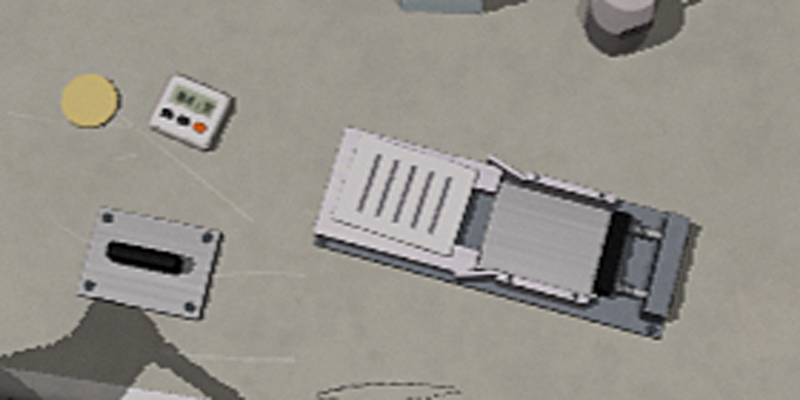

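View pics/c.png

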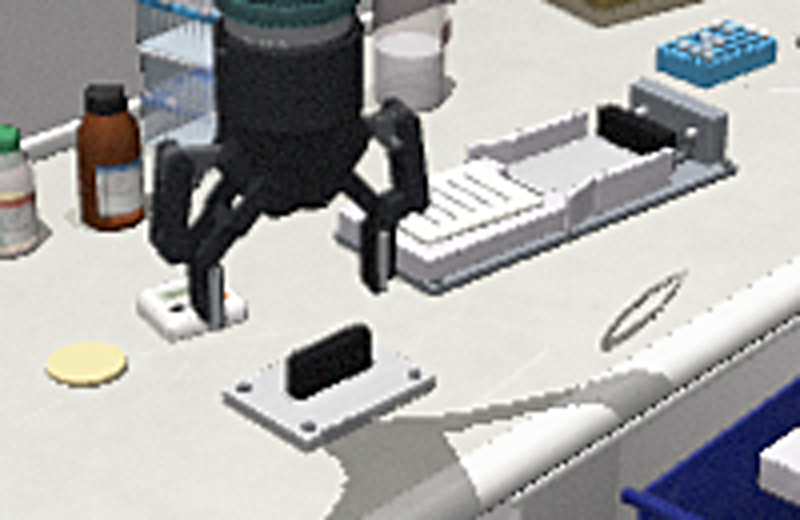

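```bash
cat > h.py <<'E'
from rig import *
import cv2,numpy as np
from scipy.spatial.transform import Rotation as R
def Tt(s):
    T=np.eye(4);T[:3,:3]=R.from_quat(np.roll(s["ee_rot"],-1)).as_matrix();T[:3,3]=s["position"];return T
def pose(n,s=None):
    c=camera_model(n)
    return c["camera_matrix"],(Tt(s)@c["T_tool_cam"] if n=="wrist" else c["cam_to_world"])
def rays(n,uv,K,T):
    uv=np.atleast_2d(uv).astype(float)
    a=np.c_[(uv[:,0]-K[0,2])/K[0,0],(uv[:,1]-K[1,2])/K[1,1]]
    if n=="wrist":
        r=np.linalg.norm(a,axis=1)+1e-12
        d=np.c_[a[:,0]/r*np.sin(r),-a[:,1]/r*np.sin(r),-np.cos(r)]
    else: d=np.c_[a[:,0],-a[:,1],-np.ones(len(a))]
    return T[:3,3],d@T[:3,:3].T
def onplane(n,uv,z,K,T):
    o,d=rays(n,uv,K,T);t=(z-o[2])/d[:,2];return o+t[:,None]*d
def proj(n,P,K,T):
    P=np.atleast_2d(P);c=(P-T[:3,3])@T[:3,:3]
    if n=="wrist":
        rr=np.hypot(c[:,0],c[:,1])+1e-12;th=np.arctan2(rr,-c[:,2])
        a=np.c_[c[:,0]/rr*th,-c[:,1]/rr*th]
    else: a=np.c_[c[:,0]/-c[:,2],-c[:,1]/-c[:,2]]
    return a*[K[0,0],K[1,1]]+[K[0,2],K[1,2]]
def tri(obs): # list of (o,d)
    A=np.zeros((3,3));b=np.zeros(3)
    for o,d in obs:
        d=d/np.linalg.norm(d);M=np.eye(3)-np.outer(d,d);A+=M;b+=M@o
    return np.linalg.solve(A,b)
def cloud(n,d,K,T):
    v,u=np.mgrid[:420,:560];o,r=rays(n,np.c_[u.ravel(),v.ravel()],K,T)
    f=-(r@T[:3,:3])[:,2]
    return (o+r*(d.ravel()/f)[:,None]).reshape(420,560,3)
def shot(name,tag):
    s=get_state();im,d=get_image(name);K,T=pose(name,s)
    np.savez(f"pics/{tag}.npz",im=im,d=d,K=K,T=T);cv2.imwrite(f"pics/{tag}.png",im[:,:,::-1]);return im,d,K,T
E
python3 - <<'E'
from h import *
z=np.load("pics/a_top.npz");K,T=pose("top");C=cloud("top",z["d"],K,T)
def b(u,v):return 120+u/2.857,130+v/2.857
for nm,u,v in [("petri",90,100),("timer",190,112),("plate",110,285),("rib",145,257),("sheet",405,200),("ledge",480,180),("lower",545,240),("stop",615,255),("bench",300,320)]:
    x,y=b(u,v);print(nm,np.round(C[int(y),int(x)],4))
print("plate corners",np.round(onplane("top",[b(*p) for p in [(102,208),(223,232),(199,320),(79,294)]],0.012,K,T),4))
print("sheet corners",np.round(onplane("top",[b(*p) for p in [(350,142),(478,167),(462,257),(330,220)]],0.037,K,T),4))
print("lip-edge ledge",np.round(onplane("top",[b(*p) for p in [(350,127),(316,237)]],0.031,K,T),4))
print("base right corners",np.round(onplane("top",[b(*p) for p in [(690,215),(657,338)]],0.01,K,T),4))
E
```

```text
petri [0.5666 0.4042 0.0078]
timer [0.5686 0.3011 0.0153]
plate [0.386  0.344  0.0116]
rib [0.4131 0.3094 0.0435]
sheet [0.5052 0.0733 0.0439]
ledge [0.5409 0.0033 0.0286]
lower [ 0.4927 -0.0662  0.022 ]
stop [ 0.4828 -0.1345  0.0501]
bench [ 0.3818  0.1557 -0.0033]
plate corners [[0.4584 0.3661 0.012 ]
 [0.4534 0.2441 0.012 ]
 [0.3639 0.2501 0.012 ]
 [0.3706 0.3698 0.012 ]]
sheet corners [[0.5565 0.1344 0.037 ]
 [0.5513 0.007  0.037 ]
 [0.4602 0.0084 0.037 ]
 [0.4761 0.1399 0.037 ]]
lip-edge ledge [[0.5734 0.1378 0.031 ]
 [0.4587 0.1509 0.031 ]]
base right corners [[ 0.5436 -0.2061  0.01  ]
 [ 0.4168 -0.1893  0.01  ]]
```

```bash
cat >> h.py <<'E'
def plan(p,Rt,n,hand,T0=None):
    """rows from current pose to target p,R in n equal rows"""
    T=Tt(get_state()) if T0 is None else T0
    from scipy.spatial.transform import Rotation as R
    w=R.from_matrix(T[:3,:3].T@Rt).as_rotvec(degrees=True)/n
    D=R.from_rotvec(w,degrees=True).as_matrix();A=T[:3,:3];out=[]
    dp=(np.array(p)-T[:3,3])/n
    for i in range(n):
        s=A.T@dp;out.append(" ".join(f"{x:.1f}" for x in w)+" "+" ".join(f"{x:.4f}" for x in s)+f" {hand}");A=A@D
    print(np.linalg.norm(w),np.linalg.norm(dp));print("; ".join(out))
def Rdown(yaw,tilt=0): # tool y = cradle +x (yaw = cradle yaw), tool x = cradle +y ; tilt deg about tool y
    c,s=np.cos(yaw),np.sin(yaw)
    M=np.array([[-s,c,0],[c,s,0],[0,0,-1.]])
    return M@R.from_rotvec([0,np.deg2rad(tilt),0]).as_matrix()
E
python3 -c "
from h import *
plan([.41,.27,.26],Rdown(-.114),8,100)"
```

```text
9.403401040205024 0.041791210893626085
-0.0 0.0 9.4 -0.0355 -0.0218 -0.0036 100; -0.0 0.0 9.4 -0.0386 -0.0157 -0.0037 100; -0.0 0.0 9.4 -0.0406 -0.0092 -0.0037 100; -0.0 0.0 9.4 -0.0416 -0.0024 -0.0037 100; -0.0 0.0 9.4 -0.0414 0.0044 -0.0037 100; -0.0 0.0 9.4 -0.0401 0.0111 -0.0037 100; -0.0 0.0 9.4 -0.0378 0.0175 -0.0037 100; -0.0 0.0 9.4 -0.0344 0.0235 -0.0037 100
```

drive_tool:
  motion: "0 0 9.4 -0.0355 -0.0218 -0.0036 100; 0 0 9.4 -0.0386 -0.0157 -0.0037 100; 0 0 9.4 -0.0406 -0.0092 -0.0037 100; 0 0 9.4 -0.0416 -0.0024 -0.0037 100; 0 0 9.4 -0.0414 0.0044 -0.0037 100; 0 0 9.4 -0.0401 0.0111 -0.0037 100; 0 0 9.4 -0.0378 0.0175 -0.0037 100; 0 0 9.4 -0.0344 0.0235 -0.0037 100; 0 0 0 0 0 0 100"

```text
clock: 1.27
position: [0.4102, 0.2581, 0.2582]
ee_rot: [0.001, 0.76, 0.65, -0.003]
contact_force: [-0.7, 0.9, 1.0]
width: 0.0853
```

```bash
python3 -c "
from h import *
shot('wrist','w1')
plan([.45,.12,.26],Rdown(-.114),4,10)"
```

```text
0.5596649308330628 0.03624379444343395
-0.1 0.1 -0.6 -0.0328 0.0154 -0.0004 10; -0.1 0.1 -0.6 -0.0330 0.0150 -0.0004 10; -0.1 0.1 -0.6 -0.0331 0.0147 -0.0004 10; -0.1 0.1 -0.6 -0.0333 0.0144 -0.0005 10
```

View pics/w1.png

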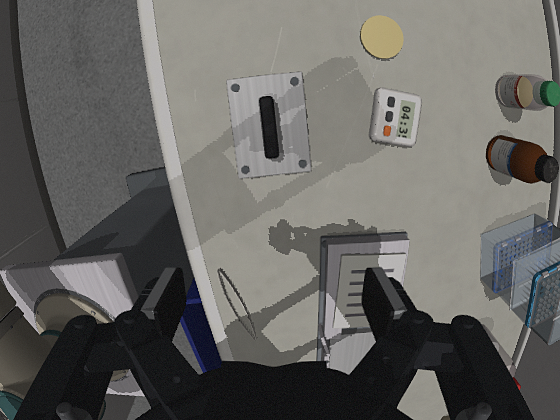

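```bash
python3 -c "
from h import *
plan([.5,0.0,.25],Rdown(-.114),5,10)
T=np.eye(4);T[:3,:3]=Rdown(-.114);T[:3,3]=[.5,0,.25]
plan([.49,-0.11,.23],Rdown(-.114),3,10,T)"
```

```text
0.4477319446664503 0.054933348707875466
-0.0 0.1 -0.4 -0.0485 0.0258 0.0017 10; -0.0 0.1 -0.4 -0.0487 0.0254 0.0017 10; -0.0 0.1 -0.4 -0.0488 0.0251 0.0017 10; -0.0 0.1 -0.4 -0.0490 0.0247 0.0017 10; -0.0 0.1 -0.4 -0.0492 0.0243 0.0016 10
0.0 0.03741657386773942
0.0 0.0 0.0 -0.0368 0.0009 0.0067 10; 0.0 0.0 0.0 -0.0368 0.0009 0.0067 10; 0.0 0.0 0.0 -0.0368 0.0009 0.0067 10
```

drive_tool:
  motion: "0 0 -0.4 -0.0487 0.0255 0.0017 10; 0 0 -0.4 -0.0487 0.0255 0.0017 10; 0 0 -0.4 -0.0488 0.025 0.0017 10; 0 0 -0.4 -0.049 0.0247 0.0017 10; 0 0 -0.4 -0.0492 0.0243 0.0017 10; 0 0 0 0 0 0 10"

```text
clock: 2.08
position: [0.5016, 0.0014, 0.2476]
ee_rot: [-0.003, 0.741, 0.672, -0.002]
contact_force: [0.6, -0.3, -0.2]
width: 0.0082
```

```bash
python3 -c "
from h import *
shot('wrist','w2')"
```

drive_tool:
  motion: "0 0 0 -0.0368 0.0009 0.0067 10; 0 0 0 -0.0368 0.0009 0.0067 10; 0 0 0 -0.0368 0.0009 0.0067 10; 0 0 0 0 0 0 10"

```text
clock: 2.62
position: [0.4918, -0.0998, 0.2262]
ee_rot: [-0.006, 0.736, 0.677, 0.0]
contact_force: [-0.2, -0.2, -0.2]
width: 0.009
```

```bash
python3 -c "
from h import *
shot('wrist','w3')"
```

```text
(no output)
```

View pics/w2.png

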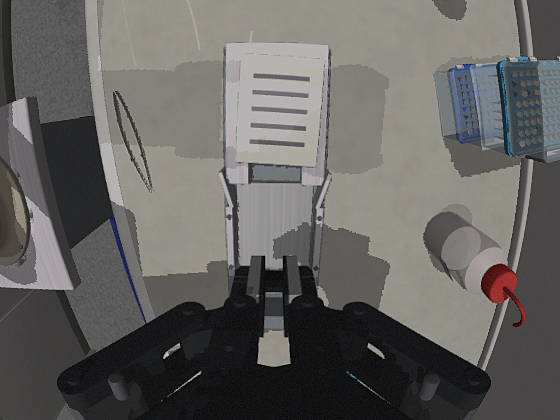

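View pics/w3.png

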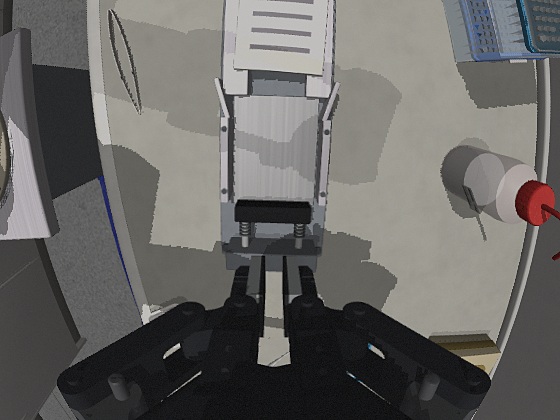

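```bash
python3 - <<'E'
import cv2
a=cv2.imread("pics/w2.png")[35:185,205:355];cv2.imwrite("pics/w2c.png",cv2.resize(a,(600,600),interpolation=cv2.INTER_CUBIC))
a=cv2.imread("pics/w3.png")[60:260,200:350];cv2.imwrite("pics/w3c.png",cv2.resize(a,(450,600),interpolation=cv2.INTER_CUBIC))
a=cv2.imread("pics/w1.png")[60:190,220:320];cv2.imwrite("pics/w1c.png",cv2.resize(a,(400,520),interpolation=cv2.INTER_CUBIC))
E
```

```text
(no output)
```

View pics/w2c.png

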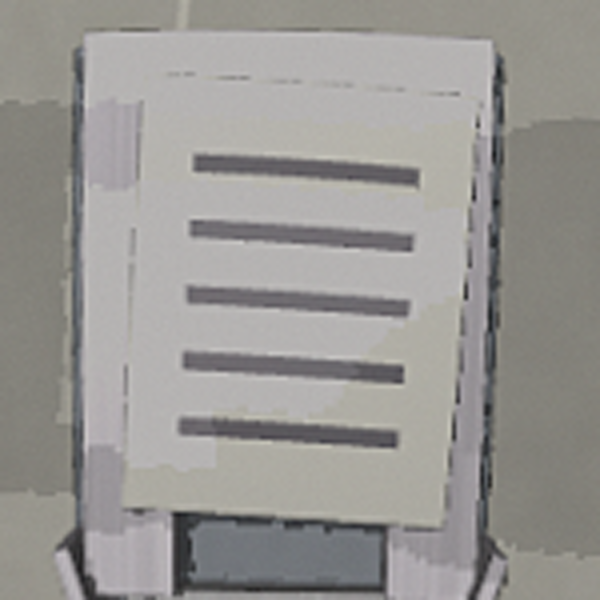

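View pics/w3c.png

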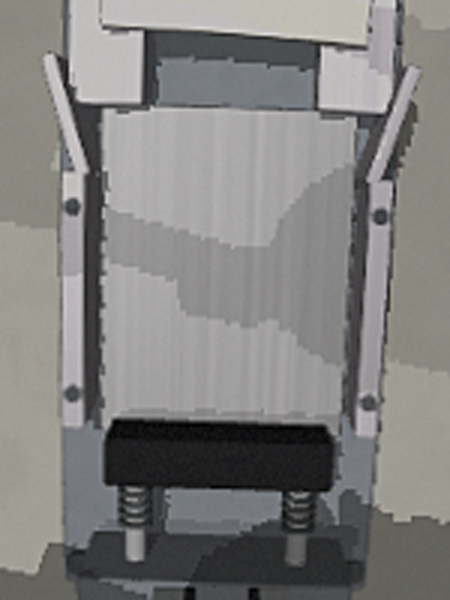

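View pics/w1c.png

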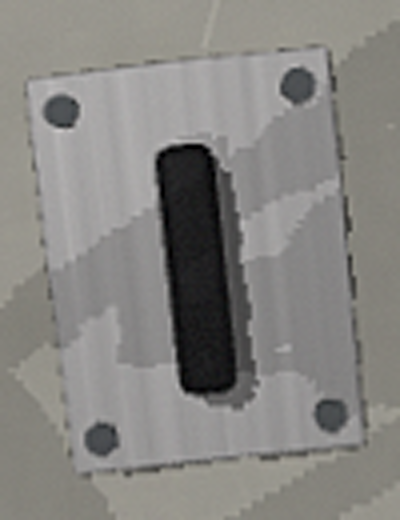

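```bash
python3 - <<'E'
from h import *
def L(t):
    z=np.load(f"pics/{t}.npz");return z["K"],z["T"]
W2=lambda p:(205+p[0]/4-.4,35+p[1]/4-.4)
W3=lambda p:(200+p[0]/3-.35,60+p[1]/3-.35)
W1=lambda p:(220+p[0]/4-.4,60+p[1]/4-.4)
def P(t,f,pts,z):
    K,T=L(t);return onplane("wrist",[f(p) for p in pts],z,K,T)
led=P("w2",W2,[(85,33),(493,42)],.031);print("ledge rear",led,np.linalg.norm(led[1]-led[0]))
lip3=P("w3",W3,[(70,101),(145,106),(318,108),(392,110)],.031);print("lip w3",lip3)
for nm,pts,z in [("wallL",[(85,174),(85,425)],.044),("wallR",[(370,182),(357,430)],.044),("stoptop far edge",[(108,422),(333,434)],.05)]:
    print(nm,P("w3",W3,pts,z))
sh=P("w2",W2,[(145,73),(480,100),(443,525),(122,507)],.037);print("sheet",sh,sh.mean(0),[np.linalg.norm(sh[i]-sh[(i+1)%4]) for i in range(4)])
pl=P("w1",W1,[(26,78),(326,45),(367,445),(78,474)],.012);print("plate",pl,pl.mean(0),[np.linalg.norm(pl[i]-pl[(i+1)%4]) for i in range(4)])
rb=P("w1",W1,[(157,150),(208,146),(236,386),(185,392)],.046);print("rib",rb,rb.mean(0),[np.linalg.norm(rb[i]-rb[(i+1)%4]) for i in range(4)])
# heights by two views: sheet front corners in w2 and w3; top cam for plate
K2,T2=L("w2");K3,T3=L("w3");K1,T1=L("w1");Kt,TT=pose("top")
for a,b in [((443,525),(365,43)),((122,507),(103,25))]:
    o,d=rays("wrist",[W2(a)],K2,T2);o3,d3=rays("wrist",[W3(b)],K3,T3);print("sheet tri",tri([(o,d[0]),(o3,d3[0])]))
b=lambda u,v:(120+u/2.857-.3,130+v/2.857-.3)
for a,q in zip([(26,78),(326,45),(367,445),(78,474)],[(79,294),(102,208),(223,232),(199,320)]):
    o,d=rays("wrist",[W1(a)],K1,T1);o3,d3=rays("top",[b(*q)],Kt,TT);print("plate tri",tri([(o,d[0]),(o3,d3[0])]))
# cradle frame
yaws=[np.arctan2(led[1,1]-led[0,1],led[1,0]-led[0,0]),np.arctan2(lip3[3,1]-lip3[0,1],lip3[3,0]-lip3[0,0])]
print("yaws",yaws)
E
```

```text
ledge rear [[0.46393368 0.15539483 0.031     ]
 [0.5737221  0.14203989 0.031     ]] 0.11059770063216982
lip w3 [[ 0.44635285 -0.00209155  0.031     ]
 [ 0.47191124 -0.00673771  0.031     ]
 [ 0.5305898  -0.01232721  0.031     ]
 [ 0.5560751  -0.01441199  0.031     ]]
wallL [[ 0.45094479 -0.02780174  0.044     ]
 [ 0.44091787 -0.11438324  0.044     ]]
wallR [[ 0.54489364 -0.03839161  0.044     ]
 [ 0.53581474 -0.12409261  0.044     ]]
stoptop far edge [[ 0.45010911 -0.1122602   0.05      ]
 [ 0.52677392 -0.12294389  0.05      ]]
sheet [[0.47956758 0.14069153 0.037     ]
 [0.56752438 0.12501806 0.037     ]
 [0.54775695 0.00901967 0.037     ]
 [0.45992186 0.02281134 0.037     ]] [0.51369269 0.07438515 0.037     ] [np.float64(0.08934235260707196), np.float64(0.11767063493049575), np.float64(0.08891126859348125), np.float64(0.11950604601081795)]
plate [[0.371909   0.37469456 0.012     ]
 [0.46006658 0.37008709 0.012     ]
 [0.45514715 0.24849002 0.012     ]
 [0.36616496 0.25323784 0.012     ]] [0.41332192 0.31162737 0.012     ] [np.float64(0.08827790101399823), np.float64(0.12169654385623241), np.float64(0.08910876287561544), np.float64(0.12159247085362256)]
rib [[0.40784241 0.34576405 0.046     ]
 [0.42146117 0.34463395 0.046     ]
 [0.41871574 0.27836152 0.046     ]
 [0.40459364 0.2788934  0.046     ]] [0.41315324 0.31191323 0.046     ] [np.float64(0.013665561471469278), np.float64(0.06632927347986088), np.float64(0.01413211505384012), np.float64(0.06694951919433638)]
sheet tri [0.54774335 0.00893705 0.03655095]
sheet tri [0.46022166 0.02255938 0.03567711]
plate tri [0.37172283 0.374154   0.00458162]
plate tri [ 0.4616878   0.37097403 -0.00151058]
plate tri [0.45583431 0.24659337 0.00384617]
plate tri [0.36539812 0.252073   0.00672442]
yaws [np.float64(-0.1210477870530954), np.float64(-0.11181914742166515)]
```

```bash
cat >> h.py <<'E'
YAW=-.112;LIP=np.array([.5012,-.009,0]);CX=np.array([np.cos(YAW),np.sin(YAW),0]);CY=np.array([-np.sin(YAW),np.cos(YAW),0])
def c2w(x,y,z): return LIP+x*CX+y*CY+np.array([0,0,z])
def w2c(p): d=np.asarray(p)-LIP;return np.array([d@CX,d@CY,d[2]])
def where():
    s=get_state();T=Tt(s);Rc=np.c_[CX,CY,[0,0,1]].T@T[:3,:3]
    print("t",round(s["clock"],2),"cradle",np.round(w2c(T[:3,3])*1000,1),"err rot(deg) vs down",np.round(R.from_matrix(Rdown(YAW).T@T[:3,:3]).as_rotvec(degrees=True),2),"F cr",np.round([s["contact_force"]@CX,s["contact_force"]@CY,s["contact_force"][2]],1),"w",round(s["width"]*1000,1))
def go(x,y,z,tilt,n,hand): plan(c2w(x,y,z),Rdown(YAW,tilt),n,hand)
E
python3 -c "
from h import *
where();go(.003,.175,.08,15,7,26)"
```

```text
t 2.67 cradle [  0.8 -90.  226.5] err rot(deg) vs down [ 0.48  0.55 -1.7 ] F cr [ 0.3 -0.7 -0.4] w 8.3
2.079824232926795 0.043259917157084694
-0.1 2.1 0.2 0.0376 0.0016 0.0213 26; -0.1 2.1 0.2 0.0368 0.0014 0.0226 26; -0.1 2.1 0.2 0.0360 0.0012 0.0239 26; -0.1 2.1 0.2 0.0351 0.0010 0.0252 26; -0.1 2.1 0.2 0.0342 0.0009 0.0265 26; -0.1 2.1 0.2 0.0332 0.0007 0.0277 26; -0.1 2.1 0.2 0.0322 0.0005 0.0289 26
```

drive_tool:
  motion: "-0.1 2.1 0.2 0.0376 0.0016 0.0213 26; -0.1 2.1 0.2 0.0368 0.0014 0.0226 26; -0.1 2.1 0.2 0.036 0.0012 0.0239 26; -0.1 2.1 0.2 0.0351 0.001 0.0252 26; -0.1 2.1 0.2 0.0342 0.0009 0.0265 26; -0.1 2.1 0.2 0.0332 0.0007 0.0277 26; -0.1 2.1 0.2 0.0322 0.0005 0.0289 26; 0 0 0 0 0 0 26"

```text
clock: 3.68
position: [0.5191, 0.1932, 0.0823]
ee_rot: [-0.094, 0.73, 0.669, 0.105]
contact_force: [-0.6, -0.0, -0.8]
width: 0.0221
```

```bash
python3 -c "
from h import *
where();go(.003,.175,.035,15,3,26);shot('wrist','w4')"
```

```text
t 3.67 cradle [ -4.8 202.9  82.3] err rot(deg) vs down [-0.03 16.16 -1.36] F cr [-0.6 -0.1 -0.8] w 22.1
0.5951362191191405 0.018508552646115006
-0.1 -0.4 0.4 -0.0134 0.0023 0.0126 26; -0.1 -0.4 0.4 -0.0133 0.0024 0.0126 26; -0.1 -0.4 0.4 -0.0132 0.0025 0.0127 26
```

View pics/w4.png

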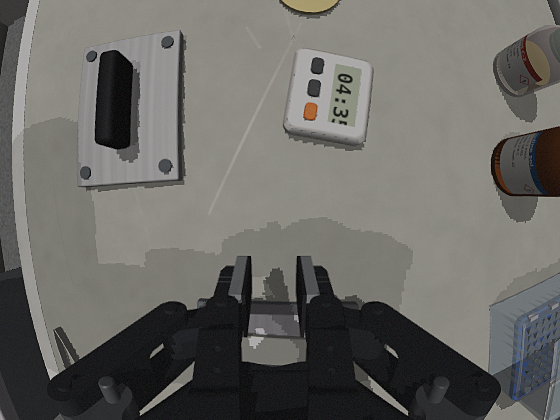

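drive_tool:
  motion: "-0.1 -0.4 0.4 -0.0134 0.0023 0.0126 26; -0.1 -0.4 0.4 -0.0133 0.0024 0.0126 26; -0.1 -0.4 0.4 -0.0132 0.0025 0.0127 26; 0 0 0 0 0 0 26"

```text
clock: 4.22
position: [0.5258, 0.1606, 0.0344]
ee_rot: [-0.083, 0.739, 0.661, 0.099]
contact_force: [0.6, 0.6, -0.4]
width: 0.0225
```

```bash
python3 -c "
from h import *
where();go(.003,.165,.035,15,1,26);go(.003,.142,.035,15,3,26)
# plate second view
z=np.load('pics/w4.npz');z1=np.load('pics/w1.npz')
W1=lambda p:(220+p[0]/4-.4,60+p[1]/4-.4)
for a,q in zip([(26,78),(326,45),(367,445),(78,474)],[(85,34),(182,30),(184,182),(79,187)]):
    o,d=rays('wrist',[W1(a)],z1['K'],z1['T']);o3,d3=rays('wrist',[q],z['K'],z['T']);print(np.round(tri([(o,d[0]),(o3,d3[0])]),4))
"
```

```text
t 4.22 cradle [  5.5 171.3  34.4] err rot(deg) vs down [-0.49 14.82 -0.04] F cr [ 0.6  0.7 -0.4] w 22.5
0.5222161224836988 0.006771903830127573
0.5 0.2 0.1 -0.0059 -0.0025 -0.0022 26
0.17407204082789957 0.009792493879601403
0.2 0.1 0.0 -0.0094 -0.0008 -0.0027 26; 0.2 0.1 0.0 -0.0094 -0.0008 -0.0027 26; 0.2 0.1 0.0 -0.0094 -0.0008 -0.0027 26
[0.3769 0.3763 0.0253]
[0.461  0.3708 0.0072]
[0.4562 0.2465 0.002 ]
[0.3657 0.2526 0.0084]
```

drive_tool:
  motion: "0.3 0.1 0 -0.0095 -0.0015 -0.0026 26; 0 0 0 -0.0095 -0.0005 -0.0026 26; 0 0 0 -0.0095 -0.0005 -0.0026 26; 0 0 0 -0.0095 -0.0005 -0.0026 26; 0 0 0 0 0 0 26"

```text
clock: 4.85
position: [0.5189, 0.1181, 0.0357]
ee_rot: [-0.085, 0.739, 0.661, 0.099]
contact_force: [0.8, -0.1, 0.7]
width: 0.0222
```

```bash
python3 -c "
from h import *
where();shot('wrist','w5');shot('top','t5')
a=cv2.imread('pics/t5.png')[130:270,120:400];cv2.imwrite('pics/t5c.png',cv2.resize(a,(800,400),interpolation=cv2.INTER_CUBIC))
"
```

```text
t 4.85 cradle [  3.3 128.3  35.7] err rot(deg) vs down [-0.3  14.95  0.02] F cr [0.8 0.  0.7] w 22.2
```

View pics/w5.png

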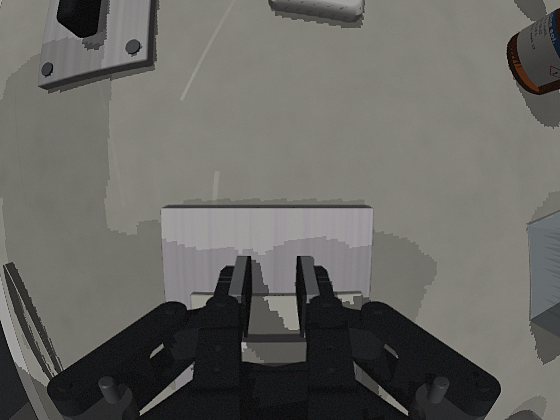

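View pics/t5c.png

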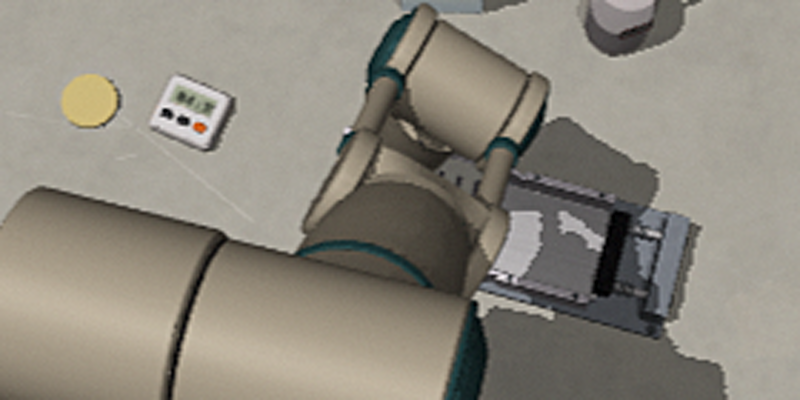

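```bash
python3 -c "
from h import *
z=np.load('pics/w5.npz')
for p in onplane('wrist',[(190,294),(362,294),(215,294),(320,294)],.037,z['K'],z['T']): print(np.round(w2c(p)*1000,1))
for p in onplane('wrist',[(163,207),(372,207)],.031,z['K'],z['T']): print(np.round(w2c(p)*1000,1))
a=cv2.imread('pics/w5.png')[190:320,150:390];cv2.imwrite('pics/w5c.png',cv2.resize(a,(720,390),interpolation=cv2.INTER_CUBIC))
"
```

```text
[-39.7 115.5  37. ]
[ 49.2 115.   37. ]
[-26.5 116.   37. ]
[ 26.9 115.9  37. ]
[-54.1 160.1  31. ]
[ 54.6 159.7  31. ]
```

View pics/w5c.png

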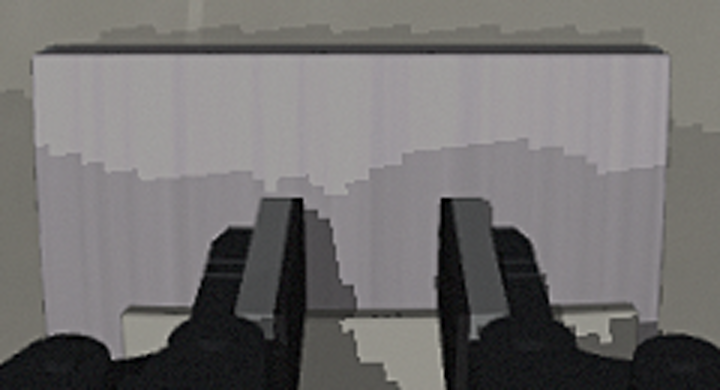

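drive_tool:
  motion: "0.2 0 0 -0.0097 -0.0006 -0.002 26; 0 0 0 -0.0097 -0.0006 -0.0026 26; 0 0 0 -0.0097 -0.0006 -0.0026 26; 0 0 0 -0.0097 -0.0006 -0.0026 26; 0 0 0 -0.0097 -0.0006 -0.0026 26; 0 0 0 -0.0097 -0.0006 -0.0026 26; 0 0 0 -0.0097 -0.0006 -0.0026 26; 0 0 0 0 0 0 26"

```text
clock: 5.95
position: [0.506, 0.0454, 0.0353]
ee_rot: [-0.087, 0.739, 0.661, 0.098]
contact_force: [-0.4, -0.7, 0.3]
width: 0.022
```

```bash
python3 -c "
from h import *
where();shot('wrist','w6');shot('scene','s6')
a=cv2.imread('pics/w6.png')[150:420,100:440];cv2.imwrite('pics/w6c.png',cv2.resize(a,(680,540),interpolation=cv2.INTER_CUBIC))
a=cv2.imread('pics/s6.png')[140:270,180:380];cv2.imwrite('pics/s6c.png',cv2.resize(a,(800,520),interpolation=cv2.INTER_CUBIC))
"
```

```text
t 5.95 cradle [-1.4 54.6 35.3] err rot(deg) vs down [-0.06 15.04 -0.03] F cr [-0.3 -0.8  0.3] w 22.0
```

View pics/w6c.png

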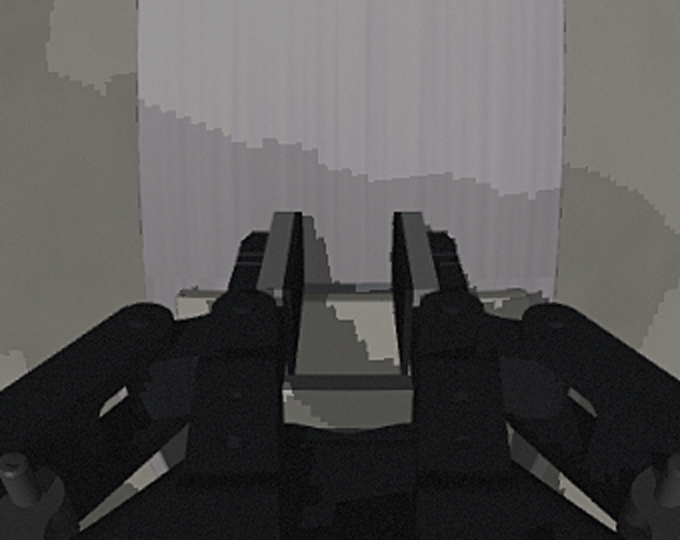

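View pics/s6c.png

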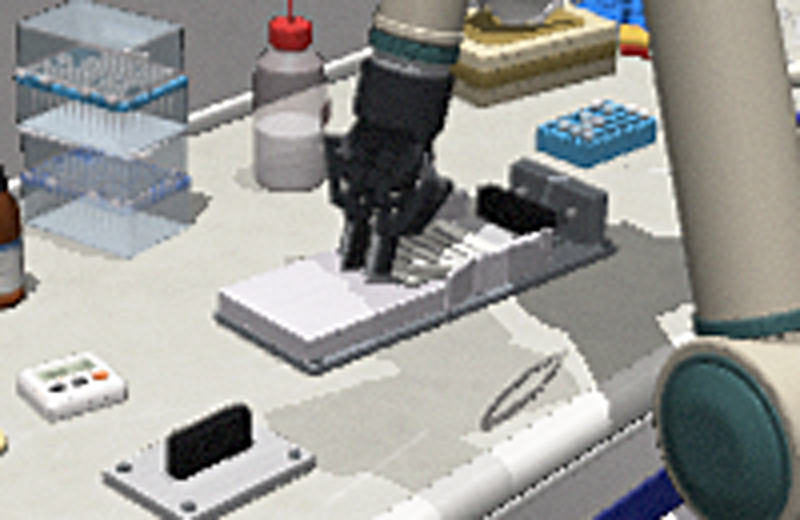

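drive_tool:
  motion: "0 0 0 -0.0097 0.0004 -0.0026 26; 0 0 0 -0.0097 0.0004 -0.0026 26; 0 0 0 -0.0107 0.0003 0.0008 26; 0 0 0 -0.0058 0 0.0024 26; 0 0 0 0 0 0 26"

```text
clock: 6.68
position: [0.5033, 0.0101, 0.0281]
ee_rot: [-0.088, 0.739, 0.661, 0.099]
contact_force: [0.2, 3.7, 2.2]
width: 0.0224
```

```bash
python3 -c "
from h import *
where();shot('wrist','w7');shot('top','s7')
a=cv2.imread('pics/w7.png')[150:420,100:440];cv2.imwrite('pics/w7c.png',cv2.resize(a,(680,540),interpolation=cv2.INTER_CUBIC))
a=cv2.imread('pics/s7.png')[130:270,120:400];cv2.imwrite('pics/s7c.png',cv2.resize(a,(800,400),interpolation=cv2.INTER_CUBIC))
"
```

```text
t 6.67 cradle [-0.  19.3 28.1] err rot(deg) vs down [-0.05 15.24 -0.02] F cr [-0.2  3.7  2.2] w 22.4
```

View pics/w7c.png

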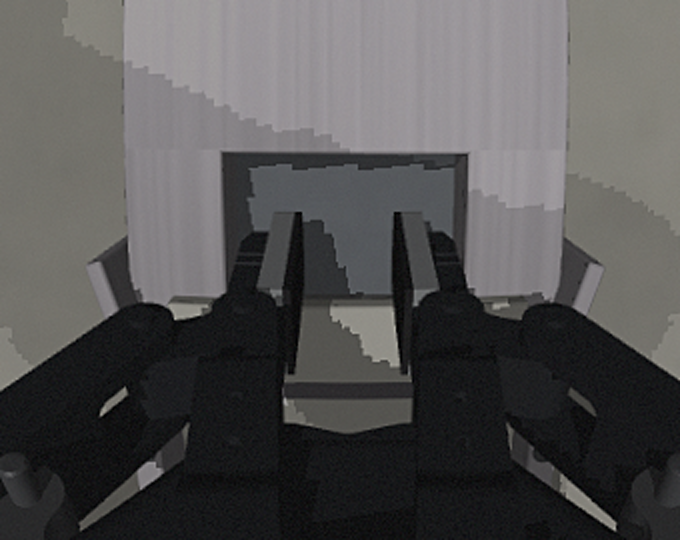

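View pics/s7c.png

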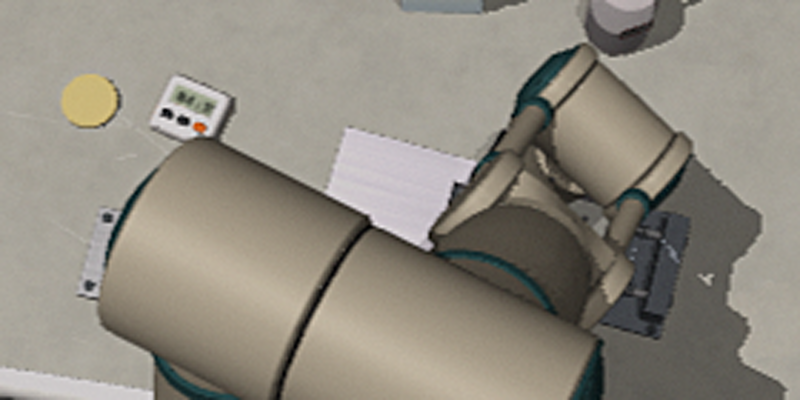

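drive_tool:
  motion: "0 0 0 -0.0034 0 -0.0009 26; 0 0 0 -0.0034 0 -0.0009 26; 0 0 0 -0.0025 0 -0.0005 26; 0 0 0 0 0 0 26"

```text
clock: 7.28
position: [0.5024, 0.0019, 0.0274]
ee_rot: [-0.089, 0.739, 0.661, 0.1]
contact_force: [1.7, 4.4, -0.5]
width: 0.0222
```

```bash
python3 -c "
from h import *
where()"
```

```text
t 7.28 cradle [-0.  11.  27.4] err rot(deg) vs down [-0.04 15.35 -0.04] F cr [ 1.2  4.6 -0.5] w 22.2
```

drive_tool:
  motion: "0 0 0 -0.002 0 0.0036 26; 0 0 0 -0.0012 0 0.0036 26; 0 0 0 -0.0008 0 0.003 26; 0 0 0 0 0 0 26"

```text
clock: 7.78
position: [0.5028, 0.0034, 0.018]
ee_rot: [-0.09, 0.739, 0.66, 0.102]
contact_force: [1.9, 3.4, -1.3]
width: 0.0224
```

```bash
python3 -c "
from h import *
where();shot('wrist','w8')
a=cv2.imread('pics/w8.png')[150:420,100:440];cv2.imwrite('pics/w8c.png',cv2.resize(a,(680,540),interpolation=cv2.INTER_CUBIC))
"
```

```text
t 7.78 cradle [ 0.2 12.5 18. ] err rot(deg) vs down [-0.05 15.66  0.02] F cr [ 1.5  3.6 -1.3] w 22.4
```

View pics/w8c.png

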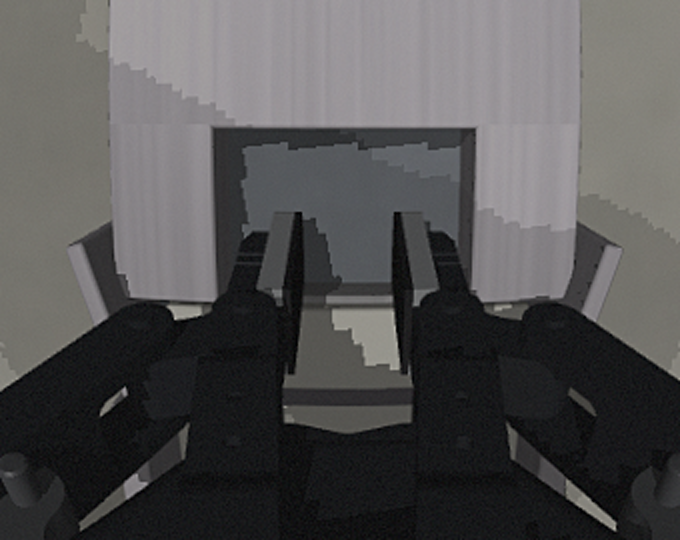

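```bash
python3 -c "
from h import *
z=np.load('pics/w8.npz')
a=cv2.imread('pics/w8.png')[280:320,150:390];cv2.imwrite('pics/w8d.png',cv2.resize(a,(800,133*1),interpolation=cv2.INTER_CUBIC))
a=cv2.imread('pics/w8.png')[270:370,190:350];cv2.imwrite('pics/w8d.png',cv2.resize(a,(800,500),interpolation=cv2.INTER_CUBIC))
for zz in (.028,.031,.037):
  K,T=z['K'],z['T']
  print(zz,np.round(proj('wrist',[c2w(-.006,0,zz),c2w(-.035,0,zz),c2w(-.006,-.003,zz)],K,T),1))
d=z['d'];C=cloud('wrist',d,K,T)
for v in range(285,346,4): print(v,np.round(w2c(C[v,270])*1000,1),np.round(w2c(C[v,190])*1000,1))
"
```

```text
0.028 [[260.7 300.5]
 [201.2 299.2]
 [260.8 306.3]]
0.031 [[260.5 302.6]
 [199.9 301.2]
 [260.5 308.5]]
0.037 [[260.  306.9]
 [197.1 305.4]
 [260.1 313. ]]
285 [  0.   51.7 176.9] [-39.4   8.   31.1]
289 [-1.7  0.1  9.3] [-39.4   6.2  31.5]
293 [-1.7 -0.5 14.6] [-39.7   3.9  30.9]
297 [-1.6 -0.7 20.4] [-39.9   1.8  30.5]
301 [-1.6 -2.6 21.2] [-41.3  -1.9  26. ]
305 [-1.6 -2.4 27.7] [-41.   -3.5  27.4]
309 [-1.6 -4.4 28. ] [-31.8   7.3  61.3]
313 [-1.6 -7.  26.7] [-31.2   6.8  64. ]
317 [-1.6 -8.9 27.2] [-30.8   5.9  65.9]
321 [ -1.6 -11.1  27.2] [-30.2   5.3  68.3]
325 [ -1.6 -13.2  27.4] [-29.6   4.8  71. ]
329 [ -1.6 -15.4  27.3] [-29.4   3.8  72.2]
333 [ -1.6 -17.5  27.7] [-29.6   2.2  72.1]
337 [ -1.7 -19.5  28.1] [-29.7   0.5  71.9]
341 [ -1.7 -21.9  27.8] [-30.3  -1.9  70.5]
345 [ -1.7 -23.7  28.9] [-30.3  -3.4  70.9]
```

View pics/w8d.png

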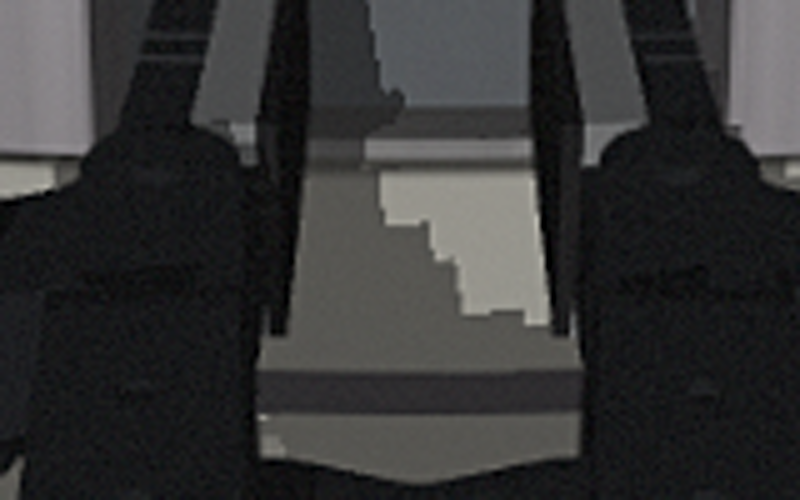

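drive_tool:
  motion: "0 0 0 0.004 0 0.001 26; 0 0 0 0.004 0 0.001 26; 0 0 0 0.005 0 -0.019 26; 0 0 0 0.009 0 -0.035 26; 0 -7 0 -0.006 0 0 10; 0 -8 0 -0.018 0 0 10; 0 0 0 -0.01 0 0 10; 0 0 0 0 0 0 10"

```text
clock: 8.82
position: [0.4988, -0.0277, 0.07]
ee_rot: [0.001, 0.744, 0.668, -0.001]
contact_force: [0.5, 0.2, -0.2]
width: 0.0084
```

```bash
python3 -c "
from h import *
where();shot('wrist','w9');go(0,-.012,.040,0,3,10)"
```

```text
t 8.82 cradle [ -0.3 -18.9  70. ] err rot(deg) vs down [-0.04 -0.17 -0.19] F cr [ 0.5  0.2 -0.2] w 8.4
0.07072005760666145 0.010220019670024174
0.0 0.1 0.0 0.0023 0.0001 0.0100 10; 0.0 0.1 0.0 0.0023 0.0001 0.0100 10; 0.0 0.1 0.0 0.0023 0.0001 0.0100 10
```

View pics/w9.png

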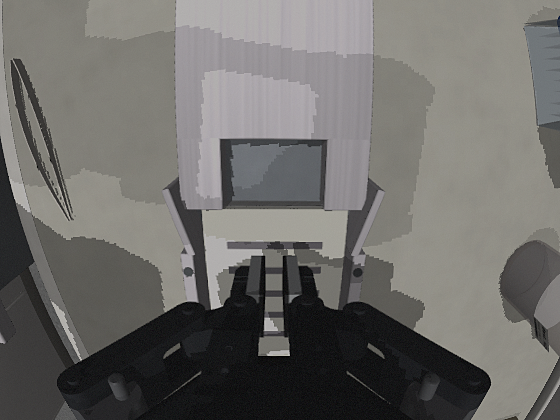

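drive_tool:
  motion: "0 0 0 0.002 0 0.018 10; 0 0 0 0 0 0.016 10; 0 0 0 0 0 0.006 10; 0 0 0 0 0 0.004 10; 0 0 0 0 0 0.002 10"

```text
clock: 9.5
position: [0.4991, -0.0277, 0.0283]
ee_rot: [-0.001, 0.747, 0.664, 0.002]
contact_force: [-2.6, 1.7, 10.2]
width: 0.0085
```

```bash
python3 -c "
from h import *
where()"
```

```text
t 9.5 cradle [  0.  -18.8  28.3] err rot(deg) vs down [-0.05  0.19  0.32] F cr [-2.7  1.4 10.2] w 8.5
```

```bash
python3 -c "
from h import *
T=Tt(get_state());T[2,3]=.10
plan([.4132,.305,.13],Rdown(-.044),9,50,T)"
```

```text
0.4691264466923781 0.03832292036008106
0.0 -0.0 -0.5 0.0356 -0.0138 -0.0032 50; 0.0 -0.0 -0.5 0.0357 -0.0135 -0.0032 50; 0.0 -0.0 -0.5 0.0358 -0.0132 -0.0032 50; 0.0 -0.0 -0.5 0.0359 -0.0129 -0.0033 50; 0.0 -0.0 -0.5 0.0360 -0.0126 -0.0033 50; 0.0 -0.0 -0.5 0.0361 -0.0123 -0.0033 50; 0.0 -0.0 -0.5 0.0362 -0.0121 -0.0033 50; 0.0 -0.0 -0.5 0.0363 -0.0118 -0.0033 50; 0.0 -0.0 -0.5 0.0364 -0.0115 -0.0033 50
```

drive_tool:
  motion: "0 0 0 0 0 -0.03 10; 0 0 0 0 0 -0.042 10; 0 0 -0.5 0.0356 -0.0138 -0.0032 50; 0 0 -0.5 0.0357 -0.0135 -0.0032 50; 0 0 -0.5 0.0358 -0.0132 -0.0032 50; 0 0 -0.5 0.0359 -0.0129 -0.0033 50; 0 0 -0.5 0.036 -0.0126 -0.0033 50; 0 0 -0.5 0.0361 -0.0123 -0.0033 50; 0 0 -0.5 0.0362 -0.0121 -0.0033 50; 0 0 -0.5 0.0363 -0.0118 -0.0033 50; 0 0 0 0 0 0 50"

```text
clock: 10.88
position: [0.4255, 0.2732, 0.1354]
ee_rot: [-0.002, 0.727, 0.687, 0.007]
contact_force: [0.8, -0.8, -1.5]
width: 0.0423
```

```bash
python3 -c "
from h import *
print(get_state()['position'],R.from_matrix(Rdown(0).T@Tt(get_state())[:3,:3]).as_rotvec());shot('wrist','w10');shot('top','t10')
a=cv2.imread('pics/t10.png')[130:270,120:400];cv2.imwrite('pics/t10c.png',cv2.resize(a,(800,400),interpolation=cv2.INTER_CUBIC))"
```

```text
[0.42547767 0.27324378 0.13541338] [-0.00826338  0.01259263  0.05717867]
```

View pics/w10.png

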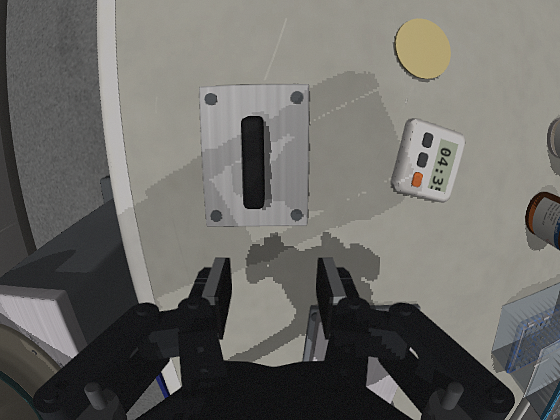

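View pics/t10c.png

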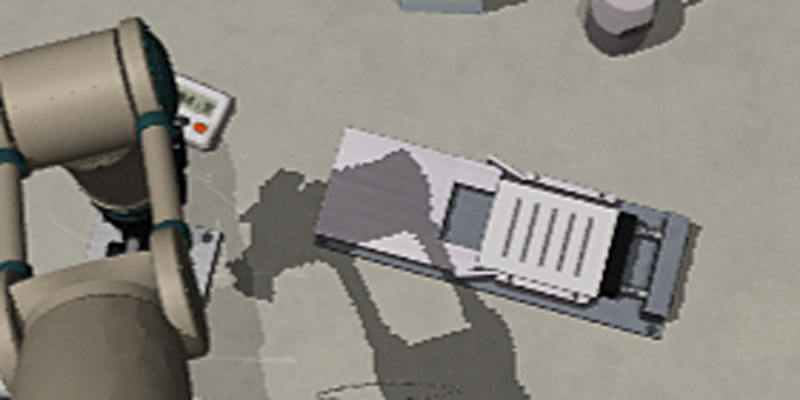

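```bash
python3 -c "
from h import *
z=np.load('pics/w10.npz');K,T=z['K'],z['T'];z1=np.load('pics/w1.npz')
pl=onplane('wrist',[(201,86),(308.5,85),(308,225.5),(205,226.5)],.012,K,T);print(pl,pl.mean(0),np.linalg.norm(pl-np.roll(pl,-1,0),axis=1))
m=(z['im'].max(2)<60)[105:220,225:285].astype(np.uint8)
n,l,st,c=cv2.connectedComponentsWithStats(m);i=1+st[1:,4].argmax();print(st[i],c[i])
cnt,_=cv2.findContours((l==i).astype(np.uint8),0,2);b=cv2.boxPoints(cv2.minAreaRect(cnt[0]))+[225,105];print(b)
p=onplane('wrist',b,.046,K,T);print(p,p.mean(0))
W1=lambda p:(220+p[0]/4-.4,60+p[1]/4-.4)
for a,q in zip([(26,78),(326,45),(367,445),(78,474),(157,150),(236,388)],[(201,86),(308.5,85),(308,225.5),(205,226.5),(242,116),(264,208)]):
    o,d=rays('wrist',[W1(a)],z1['K'],z1['T']);o3,d3=rays('wrist',[q],K,T);print(np.round(tri([(o,d[0]),(o3,d3[0])]),4))
plan([.4135,.3115,.06],Rdown(-.044),4,50)
"
```

```text
[[0.37329026 0.37439546 0.012     ]
 [0.46035936 0.36883742 0.012     ]
 [0.45541083 0.24859247 0.012     ]
 [0.36416054 0.25316006 0.012     ]] [0.41330525 0.31124635 0.012     ] [0.08724632 0.12034673 0.09136454 0.12157867]
[  16   11   24   93 2022] [27.83976261 56.73244313]
[[240.51480484 116.16633987]
 [262.88154221 115.66930008]
 [264.93040848 207.86820984]
 [242.56367111 208.36524963]]
[[0.40711348 0.34713495 0.046     ]
 [0.42295149 0.34634831 0.046     ]
 [0.4199607  0.27803661 0.046     ]
 [0.40310455 0.27868865 0.046     ]] [0.41328255 0.31255213 0.046     ]
[ 0.3697  0.3761 -0.0052]
[0.4565 0.367  0.0464]
[0.4553 0.2484 0.0115]
[0.3664 0.2551 0.0183]
[0.4067 0.3465 0.0266]
[0.4189 0.2774 0.0441]
0.29032582553466835 0.021510457753664457
0.1 -0.2 -0.2 0.0097 -0.0038 0.0188 50; 0.1 -0.2 -0.2 0.0098 -0.0037 0.0188 50; 0.1 -0.2 -0.2 0.0098 -0.0036 0.0188 50; 0.1 -0.2 -0.2 0.0099 -0.0036 0.0188 50
```

drive_tool:
  motion: "0.2 -0.4 0 0.0195 -0.0075 0.006 50; 0.2 -0.4 -0.3 0.0195 -0.0075 0.006 50; 0 0 -0.3 0 0 0.02 50; 0 0 0 0 0 0 50"

```text
clock: 11.48
position: [0.4148, 0.3065, 0.1023]
ee_rot: [0.002, 0.727, 0.687, -0.002]
contact_force: [-0.5, 0.0, -0.3]
width: 0.0428
```

```bash
python3 -c "
from h import *
print(get_state()['position'],R.from_matrix(Rdown(0).T@Tt(get_state())[:3,:3]).as_rotvec())
plan([.4133,.3115,.06],Rdown(-.046),2,50)
T=np.eye(4);T[:3,:3]=Rdown(-.046);T[:3,3]=[.4133,.3115,.06]
"
```

```text
[0.414783   0.30647674 0.1023258 ] [ 0.00065006 -0.00529898  0.05600508]
0.3248704812451662 0.021324316877491076
-0.0 0.2 -0.3 0.0026 -0.0009 0.0211 50; -0.0 0.2 -0.3 0.0025 -0.0009 0.0212 50
```

drive_tool:
  motion: "0 0.2 -0.3 0.0026 -0.0008 0.021 50; 0 0.1 -0.3 0.0025 -0.0008 0.021 50; 0 0 0 0 0 0.02 50; 0 0 0 0 0 0.018 50; 0 0 0 0 0 0.002 50; 0 0 0 0 0 0 50"

```text
clock: 12.22
position: [0.4199, 0.3078, 0.0229]
ee_rot: [0.001, 0.726, 0.687, 0.003]
contact_force: [0.2, 0.0, 0.1]
width: 0.0428
```

```bash
python3 -c "
from h import *
print(get_state()['position'],get_state()['contact_force'],R.from_matrix(Rdown(0).T@Tt(get_state())[:3,:3]).as_rotvec())
"
```

```text
[0.41988845 0.30775239 0.0229412 ] [0.24481378 0.01792961 0.07395755] [-0.00640024  0.00330736  0.05479218]
```

drive_tool:
  motion: "0 0 -0.4 0.0034 -0.0068 0.003 50; 0 0 0 0 0 0.001 50; 0 0 0 0 0 0 0; 0 0 0 0 0 0 0; 0 0 0 0 0 0 0; 0 0 0 0 0 0 0"
  newtons: 60

```text
clock: 12.98
position: [0.4139, 0.3123, 0.021]
ee_rot: [0.001, 0.724, 0.69, 0.005]
contact_force: [-0.3, 0.3, 0.0]
width: 0.0154
```

```bash
python3 -c "
from h import *
s=get_state();print(s['position'],s['width'],s['contact_force'],R.from_matrix(Rdown(0).T@Tt(s)[:3,:3]).as_rotvec());shot('wrist','w11')
"
```

```text
[0.41387056 0.3123182  0.02103626] 0.015356775487765633 [-0.29352812  0.2690716   0.01099547] [-0.00940969  0.00517688  0.04739539]
```

View pics/w11.png

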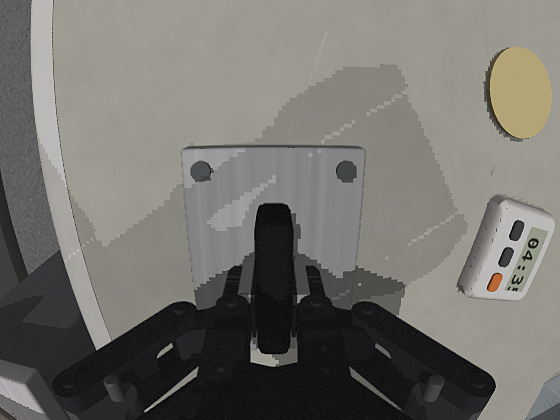

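```bash
python3 -c "
from h import *
z=np.load('pics/w11.npz');K,T=z['K'],z['T']
p=onplane('wrist',[(183,147),(365,148)],.012,K,T);Tc=Tt(get_state())
print(((p-Tc[:3,3])@Tc[:3,:3])*1000)
c=np.array([.4133,.3115,.006]);print((c-Tc[:3,3])@Tc[:3,:3]*1000)
T0=Tc.copy();T0[2,3]=.12
plan(c2w(0,.0,.13),Rdown(YAW),7,0,T0)
"
```

```text
[[ 60.95534882 -43.3138479    8.97053192]
 [ 60.18845418  44.03808373   9.78398652]]
[-0.95431957 -0.71067032 15.03364047]
0.5366034094115769 0.04759135021298401
0.1 -0.0 0.5 -0.0453 0.0146 -0.0015 0; 0.1 -0.0 0.5 -0.0451 0.0151 -0.0015 0; 0.1 -0.0 0.5 -0.0450 0.0155 -0.0015 0; 0.1 -0.0 0.5 -0.0448 0.0159 -0.0015 0; 0.1 -0.0 0.5 -0.0447 0.0163 -0.0015 0; 0.1 -0.0 0.5 -0.0445 0.0167 -0.0015 0; 0.1 -0.0 0.5 -0.0444 0.0171 -0.0014 0
```

drive_tool:
  motion: "0 0 0 0 0 -0.03 0; 0 0 0 0 0 -0.045 0; 0 0 0 0 0 -0.03 0; 0.1 0 0.5 -0.0453 0.0146 0 0; 0.1 0 0.5 -0.0451 0.0151 0 0; 0.1 0 0.5 -0.045 0.0155 0 0; 0.1 0 0.5 -0.0448 0.0159 0 0; 0.1 0 0.5 -0.0447 0.0163 0 0; 0.1 0 0.5 -0.0445 0.0167 0 0; 0 0 0.5 0 0 0 0"

```text
clock: 14.28
position: [0.4871, 0.0276, 0.1215]
ee_rot: [-0.004, 0.744, 0.668, -0.003]
contact_force: [0.2, 0.9, -4.3]
width: 0.0149
```

```bash
python3 -c "
from h import *
where();go(0,.04,.075,0,2,0);shot('wrist','w12')
z=np.load('pics/w12.npz')
"
```

```text
t 14.28 cradle [-18.1  34.8 121.5] err rot(deg) vs down [ 0.61  0.03 -0.26] F cr [ 0.1  0.9 -4.3] w 14.9
0.3318159214392799 0.025074057027602327
-0.3 -0.0 0.1 0.0026 0.0093 0.0231 0; -0.3 -0.0 0.1 0.0026 0.0092 0.0232 0
```

View pics/w12.png

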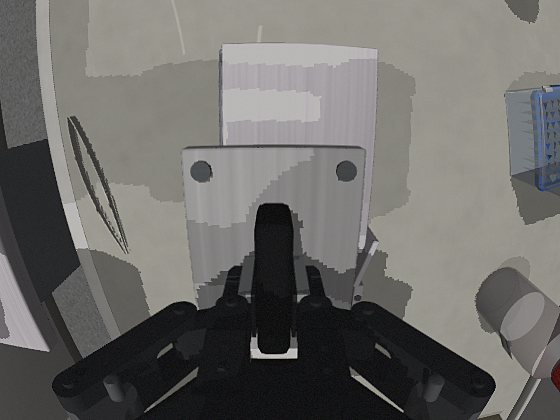

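Plate is held square (corners at 183/365, row 147, same as before lifting). Move over the ledge centre and down.

drive_tool:
  motion: "-0.3 0 0.1 0.0026 0.0093 0.0231 0; -0.3 0 0.1 0.0026 0.0092 0.0231 0; 0 0 0 0 0 0 0"

```text
clock: 14.7
position: [0.5024, 0.0351, 0.0728]
ee_rot: [-0.003, 0.745, 0.668, -0.001]
contact_force: [-0.1, -0.5, -4.0]
width: 0.0149
```

```bash
python3 -c "
from h import *
where();go(0,.035,.056,0,2,0)
"
```

```text
t 14.7 cradle [-3.7 44.  72.8] err rot(deg) vs down [ 0.32  0.18 -0.18] F cr [-0.  -0.5 -4. ] w 14.9
0.20440937549657345 0.00971291853357136
-0.2 -0.1 0.1 -0.0045 0.0019 0.0084 0; -0.2 -0.1 0.1 -0.0045 0.0019 0.0084 0
```

drive_tool:
  motion: "-0.2 -0.1 0.1 -0.0045 0.0019 0.0084 0; -0.2 -0.1 0.1 -0.0045 0.0019 0.0084 0; 0 0 0 0 0 0 0"

```text
clock: 15.08
position: [0.5047, 0.0264, 0.0561]
ee_rot: [0.001, 0.745, 0.667, 0.001]
contact_force: [-0.6, 0.4, -3.8]
width: 0.015
```

```bash
python3 -c "
from h import *
where();go(0,-.0,.056,0,3,0);shot('wrist','w13')
z=np.load('pics/w13.npz');K,T=z['K'],z['T']
"
```

```text
t 15.07 cradle [-0.5 35.6 56.1] err rot(deg) vs down [-0.12 -0.03 -0.09] F cr [-0.7  0.3 -3.8] w 15.0
0.050200626940460576 0.011872567994042032
0.0 0.0 0.0 -0.0119 0.0002 0.0000 0; 0.0 0.0 0.0 -0.0119 0.0002 0.0000 0; 0.0 0.0 0.0 -0.0119 0.0002 0.0000 0
```

View pics/w13.png

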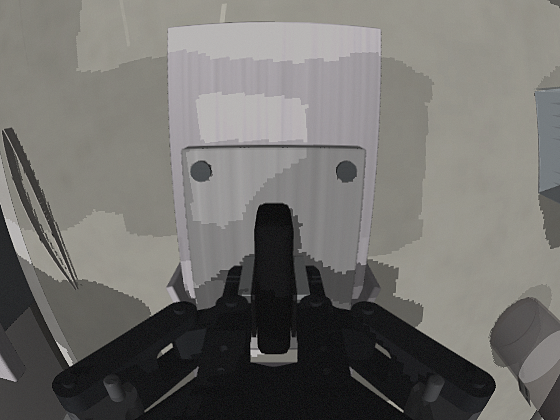

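drive_tool:
  motion: "0 0 0 -0.012 0.0002 0 0; 0 0 0 -0.012 0.0002 0 0; 0 0 0 -0.012 0 0 0; 0 0 0 -0.012 0 0 0; 0 0 0 0 0 0 0"

```text
clock: 15.75
position: [0.4995, -0.0256, 0.0574]
ee_rot: [0.002, 0.745, 0.667, 0.001]
contact_force: [-0.1, 0.4, -4.1]
width: 0.0151
```

```bash
python3 -c "
from h import *
where();go(0,-.05,.056,0,4,0)
"
```

```text
t 15.75 cradle [  0.2 -16.6  57.4] err rot(deg) vs down [-0.2  -0.05 -0.02] F cr [-0.1  0.4 -4.1] w 15.1
0.05164484896566265 0.008345446083405598
0.0 0.0 0.0 -0.0083 -0.0000 0.0004 0; 0.0 0.0 0.0 -0.0083 -0.0000 0.0004 0; 0.0 0.0 0.0 -0.0083 -0.0000 0.0004 0; 0.0 0.0 0.0 -0.0083 -0.0000 0.0004 0
```

drive_tool:
  motion: "0 0 0 -0.008 0 0.0004 0; 0 0 0 -0.008 0 0.0004 0; 0 0 0 -0.008 0 0.0003 0; 0 0 0 -0.006 0 0 0; 0 0 0 0 0 0 0"

```text
clock: 16.38
position: [0.496, -0.0573, 0.0562]
ee_rot: [0.001, 0.745, 0.667, 0.001]
contact_force: [-0.7, 0.6, -4.1]
width: 0.0153
```

```bash
python3 -c "
from h import *
where();shot('wrist','w14')
a=cv2.imread('pics/w14.png')[110:330,140:410];cv2.imwrite('pics/w14c.png',cv2.resize(a,(736,600),interpolation=cv2.INTER_CUBIC))
"
```

```text
t 16.38 cradle [  0.2 -48.6  56.2] err rot(deg) vs down [-0.19 -0.04 -0.03] F cr [-0.7  0.5 -4.1] w 15.3
```

View pics/w14c.png

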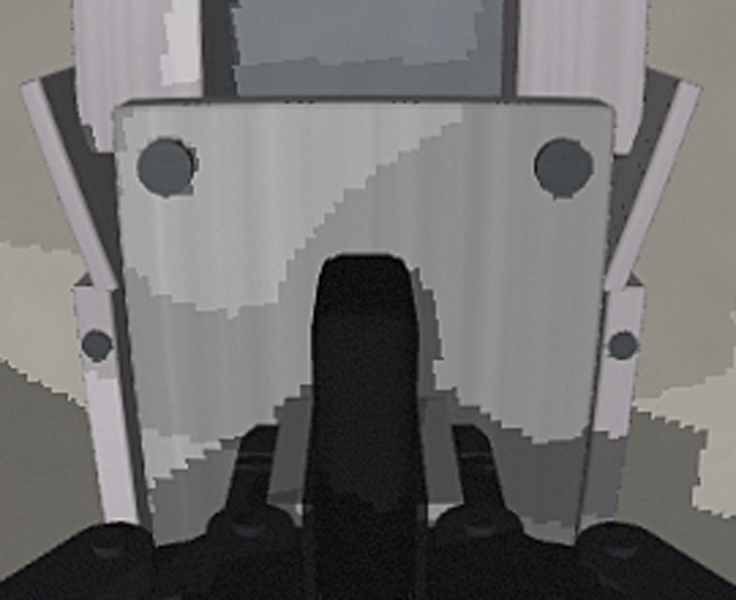

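drive_tool:
  motion: "0 0 0 -0.005 0 0 0; 0 0 0 -0.005 0 0 0; 0 0 0 -0.004 0 0 0; 0 0 0 -0.001 0 0 0; 0 0 0 0 0 0 0"

```text
clock: 17.05
position: [0.4947, -0.0698, 0.0565]
ee_rot: [-0.0, 0.746, 0.666, 0.003]
contact_force: [0.5, 4.3, -3.5]
width: 0.0149
```

```bash
python3 -c "
from h import *
where();shot('wrist','w15')
z=np.load('pics/w15.npz');K,T=z['K'],z['T'];d=z['d'];C=cloud('wrist',d,K,T)
print(np.round(proj('wrist',[c2w(0,0,.031),c2w(.04,0,.031),c2w(-.04,0,.031)],K,T),1))
for v in range(138,160,2): print(v,np.round(w2c(C[v,200])*1000,1),np.round(w2c(C[v,345])*1000,1))
a=cv2.imread('pics/w15.png')[110:330,140:410];cv2.imwrite('pics/w15c.png',cv2.resize(a,(736,600),interpolation=cv2.INTER_CUBIC))
"
```

```text
t 17.05 cradle [  0.4 -61.2  56.5] err rot(deg) vs down [-0.23  0.28  0.07] F cr [ 0.   4.3 -3.5] w 14.9
[[272.4 140.9]
 [348.4 141.8]
 [196.3 142.4]]
138 [-38.2   2.2  29.8] [38.   2.  31.2]
140 [-37.8   1.3  31.7] [38.1  0.9 31.2]
142 [-38.    0.2  31.1] [38.2 -0.2 30.6]
144 [-38.8  -1.3  27.7] [38.9 -1.6 27.8]
146 [-36.2  -0.9  39.3] [35.9 -1.  41.4]
148 [-34.8  -1.1  45.7] [34.8 -1.3 46.3]
150 [-34.7  -2.   46.6] [34.7 -2.2 47. ]
152 [-34.5  -2.8  47.4] [34.5 -3.1 47.7]
154 [-34.9  -4.   46.1] [34.9 -4.3 46.1]
156 [-34.5  -4.7  47.8] [34.9 -5.2 46.5]
158 [-34.8  -5.9  46.7] [34.7 -6.  47.7]
```

View pics/w15c.png

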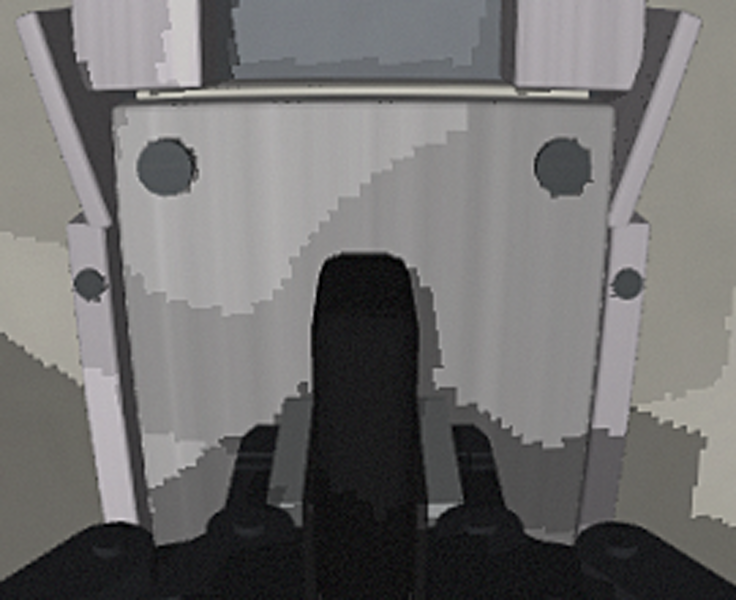

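drive_tool:
  motion: "0 0 0 -0.0025 0 0 0; 0 0 0 -0.001 0 0.003 0; 0 0 0 -0.0006 0 0.003 0; 0 0 0 -0.0004 0 0.002 0; 0 0 0 0 0 0 0"

```text
clock: 17.73
position: [0.4943, -0.0708, 0.0493]
ee_rot: [-0.002, 0.746, 0.665, 0.005]
contact_force: [1.0, 4.7, -2.6]
width: 0.0148
```

```bash
python3 -c "
from h import *
where()"
```

```text
t 17.73 cradle [  0.1 -62.2  49.3] err rot(deg) vs down [-0.23  0.62  0.15] F cr [ 0.5  4.8 -2.6] w 14.8
```

drive_tool:
  motion: "0 -0.5 0 0 0 0.002 0; 0 0 0 0 0 0.002 0; 0 0 0 0 0 0.002 0; 0 0 0 0 0 0.001 0"

```text
clock: 18.23
position: [0.4944, -0.0707, 0.0489]
ee_rot: [0.002, 0.746, 0.666, 0.002]
contact_force: [-1.7, 4.1, 0.0]
width: 0.0148
```

```bash
python3 -c "
from h import *
where();shot('wrist','w16')
z=np.load('pics/w16.npz');K,T=z['K'],z['T'];d=z['d'];C=cloud('wrist',d,K,T)
for v in range(138,170,3): print(v,np.round(w2c(C[v,200])*1000,1),np.round(w2c(C[v,345])*1000,1))
for r,c in [(240,210),(240,335),(285,205),(285,345)]: print(np.round(w2c(C[r,c])*1000,1))
"
```

```text
t 18.23 cradle [  0.1 -62.1  48.9] err rot(deg) vs down [-0.34  0.04  0.12] F cr [-2.2  3.9  0. ] w 14.8
138 [-36.6   2.   29.7] [36.2  1.7 30.9]
141 [-36.3   0.6  30.9] [36.2  0.2 30.9]
144 [-37.2  -1.4  27.5] [36.8 -1.6 28.5]
147 [-35.   -1.6  37.7] [34.8 -2.  37.5]
150 [-34.6  -2.8  39.8] [34.3 -3.1 40.2]
153 [-34.3  -4.   41.2] [34.5 -4.6 39.7]
156 [-34.9  -5.8  39.1] [34.6 -6.2 39.2]
159 [-34.8  -7.1  39.9] [34.8 -7.7 38.6]
162 [-34.5  -8.3  41.3] [34.2 -8.7 41.5]
165 [-34.6  -9.7  41.5] [34.  -9.9 42.6]
168 [-34.7 -11.2  41.3] [ 34.4 -11.6  41.5]
[-32.8 -49.8  38.5]
[ 32.1 -50.1  38.8]
[-37.9 -76.9  39.3]
[ 39.7 -77.3  39.9]
```

View pics/w16.png

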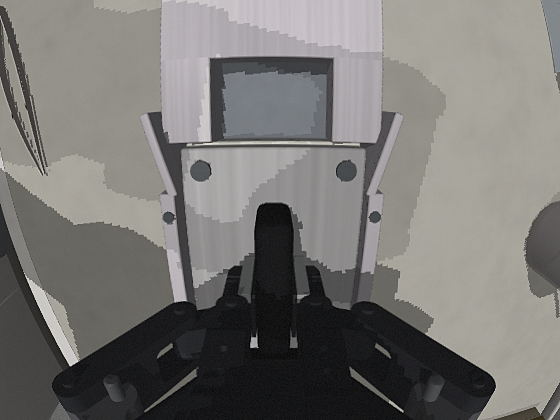

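drive_tool:
  motion: "0 0 0 0 0 0.005 0; 0 0 0 0 0 0.006 0"

```text
clock: 18.52
position: [0.4944, -0.0708, 0.0488]
ee_rot: [0.003, 0.746, 0.666, 0.003]
contact_force: [-15.0, 6.0, 57.6]
width: 0.0146
```

```bash
python3 -c "
from h import *
where()"
```

```text
t 18.52 cradle [  0.2 -62.2  48.8] err rot(deg) vs down [-0.44 -0.01  0.09] F cr [-15.6   4.2  57.6] w 14.6
```

drive_tool:
  motion: "0 0 0 0 0 0 0; 0 0 0 0 0 0 40; 0 0 0 0 0 0 40; 0 0 0 0 0 0 40; 0 0 0 0 0 -0.01 40; 0 0 0 0 0 -0.03 40; 0 0 0 0.02 0 -0.06 40; 0 0 0 0.04 0 -0.03 40; 0 0 0 0 0 0 40"

```text
clock: 19.65
position: [0.5027, -0.0127, 0.1854]
ee_rot: [0.007, 0.746, 0.666, 0.003]
contact_force: [-1.2, 0.0, -0.5]
width: 0.0338
```

```bash
python3 -c "
from h import *
where();shot('wrist','w17')
z=np.load('pics/w17.npz');K,T=z['K'],z['T'];d=z['d'];C=cloud('wrist',d,K,T);np.save('pics/C17.npy',C)
"
```

```text
t 19.65 cradle [  1.9  -3.5 185.4] err rot(deg) vs down [-0.82 -0.28  0.09] F cr [-1.2 -0.1 -0.5] w 33.8
```

View pics/w17.png

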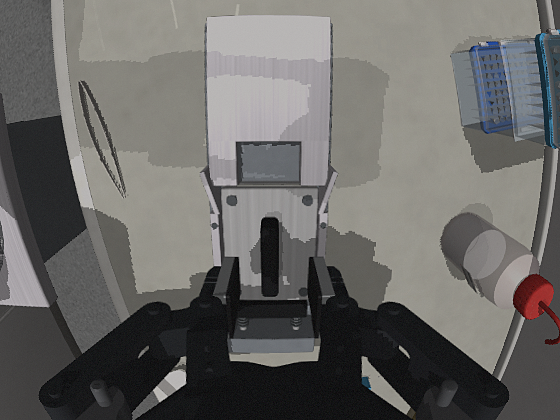

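drive_tool:
  motion: "0.4 0 0 -0.04 -0.001 -0.01 40; 0.4 0 0 -0.04 0 -0.01 40; 0 0 0 -0.04 0 0 40; 0 0 0 0 0 0 40"

```text
clock: 20.2
position: [0.4835, -0.1385, 0.201]
ee_rot: [-0.002, 0.746, 0.666, -0.006]
contact_force: [-0.5, 0.3, -0.1]
width: 0.0342
```

```bash
python3 -c "
from h import *
where();shot('wrist','w18');shot('top','t18')
a=cv2.imread('pics/w18.png')[60:300,180:380];cv2.imwrite('pics/w18c.png',cv2.resize(a,(500,600),interpolation=cv2.INTER_CUBIC))
"
```

```text
t 20.2 cradle [  -3.1 -130.6  201. ] err rot(deg) vs down [ 0.62 -0.43  0.1 ] F cr [-0.6  0.3 -0.1] w 34.2
```

View pics/w18c.png

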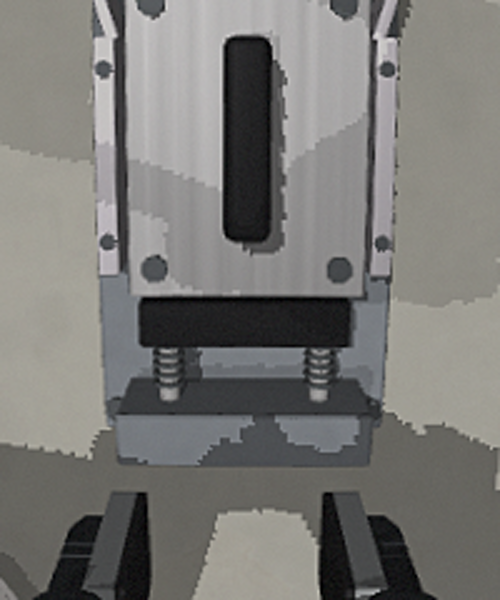

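View pics/t18.png

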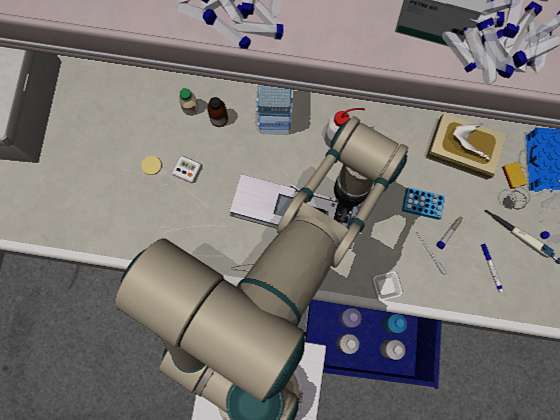

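```bash
python3 -c "
from h import *
z=np.load('pics/w18.npz');K,T=z['K'],z['T'];C=cloud('wrist',z['d'],K,T)
f=lambda p:(180+p[0]/2.5-.3,60+p[1]/2.5-.3)
for nm,p,zz in [('frontL',(131,294),.040),('frontR',(363,297),.040),('stop near top',(139,299),.05),('stop nearR',(351,299),.05)]:
  u=f(p);print(nm,np.round(w2c(onplane('wrist',[u],zz,K,T)[0])*1000,1))
for p in [(160,60),(330,60),(200,280),(300,280),(150,150),(340,150)]:
  u=f(p);print('depth',np.round(w2c(C[int(u[1]),int(u[0])])*1000,1))
z=np.load('pics/w17.npz');K,T=z['K'],z['T']
for p in [(221,187),(321,187)]: print('rear',np.round(w2c(onplane('wrist',[p],.040,K,T)[0])*1000,1))
C=cloud('wrist',z['d'],K,T)
u=np.array([w2c(C[v,c]) for v in range(195,255,3) for c in list(range(232,254,3))+list(range(292,310,3))]);A=np.c_[u[:,:2],np.ones(len(u))];print(np.linalg.lstsq(A,u[:,2],rcond=None)[0],u[:,2].mean())
"
```

```text
frontL [ -44.6 -121.4   40. ]
frontR [  44.7 -122.6   40. ]
stop near top [ -40.3 -120.9   50. ]
stop nearR [  38.7 -121.    50. ]
depth [-32.3 -32.   40.2]
depth [ 29.7 -32.2  40.7]
depth [ -18.6 -115.3   40.4]
depth [  19.5 -115.2   40.7]
depth [-36.5 -65.6  40. ]
depth [ 33.7 -65.6  40.9]
rear [-44.3   1.1  40. ]
rear [47.8  0.4 40. ]
[0.01173232 0.57177074 0.0627363 ] 0.042968640631795965
```

```bash
python3 -c "
from rig import *
print(get_state()['contact_force']);print(sign_off())"
```

```text
[ 0.95704613  1.13327482 -0.75041132]
the job is handed in; nothing more can be done
None
```

The stack is built in the cradle and the job is handed in, at about 20 s of the 72 s allowed. `sign_off` gave no verdict.

**What I did**
- **Sheet:** I pushed it along the ledge with the fingers tilted 15° until its rear edge slipped behind the lip. A press from above met 10 N at z = 28.3 mm, against a sheet top of 28 mm when home.
- **Plate:** I gripped it by the rib, slid it in over the ledge and pressed the stop back with its front end. The last press down reached about 58 N at the wrist with no further movement. I then opened the fingers and moved clear.

**Last checks**

| Check | Measured | Expected |
|---|---|---|
| Plate front end | y = -121.4 and -122.6 mm at its two corners | -122 mm |
| Plate sides | x = ±44.7 mm | ±45 mm |
| Plate top | z = 40.0 to 40.9 mm over six points, flat | 40 mm |
| Stop press | about 8 mm, worked out from the plate's front end; its joint can't be read | 4 to 14 mm |

- **Stop limit:** by the tool's position, the deepest the stop was pressed was about 10 mm, well under 21 mm.
- **Sheet:** it was checked only before the plate covered it.
- **Bystanders:** the petri dish, timer and rack look unmoved in the last top picture. I judged this by eye.

**Checks that failed or disagreed**
- A depth plane fit over the plate's rear part, taken from a more distant wrist view, came out as nonsense: a large slope and a mean height of 43 mm. Its sample points probably took in the ledge or a finger, so I relied on the closer view.
- That same distant view put the plate's rear edge about 1 mm on the wrong side of the lip, which is within the calibration error.
- Heights from two views of the plate on the bench scattered by a centimetre or more. I used plane casts at the given heights there, and these agreed with each other.

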